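# Put the returned archive pile away

## Task

Take the pile of returned archive items apart and put each in its own place: the long box flat in the long tray, the short box flat in the short tray, the film can standing in the square tray (each down inside its rim), and the slim slipcase upright in the file holder between the two file boxes, pushed down into the narrow gap until it stands on the holder's floor. Set things down without dropping or tipping them, and leave all of them, the two file boxes too, standing level and let go.

Things in the scene. Friction and masses are not known exactly. Their poses are not given: they have to be found in the camera images.
- long_box: The bottom of the pile: long dark lidded archive box, 200 (its x) x 60 (its y) x 45 mm high, about 0.35 kg, lying flat on the table; origin: centre of its underside, z up. The short box lies on it and leaves its two ends showing.
- short_box: Second in the pile: plain brown cardboard lidded box, 150 (its x) x 60 (its y) x 40 mm high, about 0.22 kg, lying lengthwise on the long box; the film can and the slipcase stand side by side on it, either way round; origin: centre of its underside, z up.
- film_can: Round aluminium film can, 60 mm across, 40 mm high, about 0.16 kg, standing on one half of the short box; origin: centre of its underside, z up.
- slipcase: Slim dark upright slipcase, 30 mm thick (its x), 60 mm deep (its y), 90 mm tall, about 0.15 kg, standing on the other half of the short box, its thickness along the box's length. Its bottom long edges are rounded (6 mm), the top ones too (4 mm); origin: centre of its underside, z up.
- long_tray: Fixed low grey tray, the place of the long box: 226 (its x) x 86 (its y) mm outside, inside 216 x 76 mm, floor 5 mm above the table, rim top 12 mm above the table; origin: centre of its underside, on the table.
- short_tray: Fixed low grey tray, the place of the short box: 176 (its x) x 86 (its y) mm outside, inside 166 x 76 mm, floor and rim as the long tray; origin: centre of its underside.
- square_tray: Fixed low grey tray, the place of the film can: 86 x 86 mm outside, inside 76 x 76 mm, floor and rim as the long tray; origin: centre of its underside.
- holder: Fixed grey file holder on the table: a row 160 mm long (its x) and 72 mm wide (its y) inside, floor 4 mm above the table, end walls 54 mm tall, side rims 12 mm tall. Two loose file boxes stand in it with a gap of 24 to 28 mm between them near the middle, and about 15 mm free behind each, so that the gap can be spread; origin: centre of its underside.
- near_file: Loose brown file box standing in the holder on its -x side: 50 mm thick (its x), 60 mm deep (its y), 58 mm tall, about 0.22 kg; its top long edges are rounded (12 mm) and the card is smooth, so that something pressed down into the gap pushes the boxes apart with a few newtons; origin: centre of its underside, z up.
- far_file: The same in pale paper, standing in the holder on its +x side; origin: centre of its underside, z up.
Mind the look-alikes: they are no part of the job. What is shaped like the near_file but green or turquoise is not meant.

How it is judged:
By the outcome, as a careful person would: the job done as asked, in the order asked, and still so for the second after the job is handed in, with the robot touching nothing.
It also fails if it takes over 141 s, if anything falls off the work surface, if the arm or the gripper's body presses on something with over 40 N, if the wrist force passes 120 N, or if a joint passes its speed limit or range.

## Robot

A 6-joint arm with a two-finger parallel gripper is mounted at the origin on the work surface. World frame = base frame: x ahead of the robot, y to its left, z up, the work surface at z = 0. Lengths are in m, angles in rad, forces in N, time in s.
With the tool pointing down it reaches from about 0.35 to 0.975 m from the base axis. Payload 4.9 kg.
Tool frame: the origin (TCP) lies at the very end of the fingers, on their centre line; the grasp point (between the pads) lies 19 mm behind it (pinch_z is the distance from the TCP to the grasp point, in m); z points along the fingers, y is the line along which they close (so a half turn about z gives the same grasp; the last joint's range is limited). The gripper opens to 85 mm and grips with 20 to 120 N. Pads are 22 mm wide; open, the fingers measure 114 mm over their backs; the gripper's body (76 mm by 85 mm) begins 54 mm behind the grasp point. The pads swing forward as they close: fully open they stand 13 mm farther back than shut.
Start: joints at [-1.418, 0.053, 1.613, -0, 1.476, -0.119], TCP at [0.168, -0.602, 0.231] pointing down, gripper open.
Joint ranges: [-3.01, 3.01], [-1.01, 2.22], [0.06, 2.58], [-1.02, 4.17], [0.09, 2.62], [-3.14, 3.14]. Speed limits (rad/s): [2.57, 2.57, 3.14, 3.14, 3.14, 3.14].

## Interface

Orientations are given as a unit quaternion [w, x, y, z].
In Python, from plant import * gives the robot as it stands. The module is installed in compiled form; this text tells all that it offers.
- The arm moves only by the tool play_rows, never from a script. Its arguments are lists of equal length, an entry for each row: "linear": the shift along the world's x, y, z in m, a list of three; "turn": the turn about the world's z in degrees. A call has 1 to 8 rows; each row shifts and turns the commanded pose from where the row before left it; what a row does not reach is not made up. A row lasts 1/8 s, in which the tool goes at most 62.5 mm and 10.7 degrees, less where a joint would pass 70% of its speed; a pose out of reach is approached as far as the arm can. A call is refused whole if a number of a shift passes 0.0625 or a number of a turn 10.7, either way. A call with a gripper value outside its range is refused whole. "hand" is the finger opening in m, from 0 to 0.0854, set as the call begins (left out, the last holds). The fingers move at their own pace and stop on an object; the grip force is fixed at half the most. Time passes only in rows, so rows that do not move let the fingers close. It gives the time, the measured TCP pose, the force, the opening and the grip force at its end, in the units of the state.
- state(): the state, without advancing time (a new reading comes with each control period).
- grab_frame(name): name is "scene" or "top" or "wrist"; returns the picture (384x512x3 uint8, red, green, blue); there is no depth.
- camera_info(name): a dict with "camera_matrix" (3x3 intrinsics, pixels), "origin" and "attitude" of the camera in the world; the wrist camera has in their place "mount" (4x4, takes a point from camera to tool coordinates, whose origin is the TCP and whose axes are the flange's). Camera axes: x right, y down, z forward; pixel columns grow to the right and rows downward; lengths in m; the calibration is good to about 2 mm. A picture is of the moment at which its call begins: read the wrist's pose just before it. camera_info takes no time and is no camera call.
- job_done(): hands the job in; it is judged then, once.
Trained networks look in the newest picture that a camera, given by its name, has taken for a name from the list of things; names that differ only in an ending like _2 or _b are one class to them, and where a whole thing is asked for, a point or a joint stands for the part that bears it (a point fixed in the world has none). Each returns a list of dicts, best first, with "p" (0 to 1); they miss things now and then, are a little off and sometimes report something else, mostly with a low value. They report only what shows in the picture. A call takes as long as a camera call. They do not tell look-alikes from the thing itself.
- trace(camera, thing): "region" (384x512 bool, what is visible of it) and "location" ([column, row] in pixels, amid what is visible of it).
The state is a dict: "time": time; "joint_pos": joint angles; "joint_vel": joint speeds; "joint_efforts": joint torques, N m; "tool_pos": TCP position; "tool_rot": TCP orientation; "contact_force": force on the tool from outside, world axes, zero at the start; "ft_torque": the same for the moment, N m; "gripper_width": opening from 0.0 (shut) to 1.0 (fully open); "grasp_force": force on a finger pad.
Only numpy, scipy, OpenCV 4.12 (cv2) and the standard library are available. Lean on these libraries where they do the work, as an engineer would, in place of code of your own. Each camera call takes 0.05 s, during which the arm holds its last target. There are 200 camera calls.

## Working session

There is one attempt and no reset: what is moved stays moved. The work goes in short steps, Python scripts to look and compute and a tool call to move; the robot and the scene stay as the last step left them, time stands still between calls to the robot, and variables do not carry over. Pictures are saved under pics/ and viewed, at most 14 in all, crops included, and the job is handed in when it is done.

Besides the shell and the picture viewer there is one more tool, called as name(argument=value, ...), one argument or row to a line, values as JSON. play_rows: Moves the arm, as the interface text tells. Its arguments: {"type":"object","properties":{"linear":{"type":"array","items":{"type":"array","items":{"type":"number"}}},"turn":{"type":"array","items":{"type":"number"}},"hand":{"type":"number"}},"required":["linear","turn"]}

```bash
mkdir -p pics; python3 - <<'E'
from plant import *
import cv2,numpy as np
for c in ["scene","top"]:
    f=grab_frame(c); cv2.imwrite(f"pics/{c}0.png",cv2.cvtColor(f,cv2.COLOR_RGB2BGR))
    print(c,camera_info(c))
    for t in ["long_box","short_box","film_can","slipcase","long_tray","short_tray","square_tray","holder","near_file","far_file"]:
        print(t,[(round(d["p"],2),np.round(d["location"]),int(d["region"].sum())) for d in trace(c,t)])
print(camera_info("wrist"));print(state())
E
```

```text
scene {'camera_matrix': array([[371.95755978,   0.        , 256.65213003],
       [  0.        , 371.95755978, 189.35518041],
       [  0.        ,   0.        ,   1.        ]]), 'origin': array([1.13921993, 0.44220613, 1.02986026]), 'attitude': array([-0.14390516,  0.43610927,  0.84035984, -0.28791553])}
long_box [(0.66, array([176., 144.]), 480), (0.36, array([261., 212.]), 456)]
short_box [(0.89, array([176., 130.]), 471), (0.27, array([378., 237.]), 1781)]
film_can [(0.85, array([165., 123.]), 293)]
slipcase [(0.9, array([181., 107.]), 368)]
long_tray [(0.93, array([377., 237.]), 1774)]
short_tray [(0.96, array([209., 171.]), 963)]
square_tray [(0.79, array([309., 218.]), 676)]
holder [(0.95, array([259., 208.]), 514)]
near_file [(0.93, array([263., 194.]), 424), (0.8, array([273., 252.]), 464), (0.58, array([270., 165.]), 323)]
far_file [(0.88, array([248., 206.]), 424)]
top {'camera_matrix': array([[488.61644443,   0.        , 253.70381196],
       [  0.        , 488.61644443, 193.04594901],
       [  0.        ,   0.        ,   1.        ]]), 'origin': array([ 0.42545024, -0.0
[... 1218 characters left out ...]
joint_pos': array([-1.41798610e+00,  5.26840372e-02,  1.61291315e+00, -7.64873146e-06,
        1.47601951e+00, -1.19038138e-01]), 'joint_vel': array([-0.00186125, -0.00046685, -0.00027572, -0.00145388,  0.00157056,
        0.00038267]), 'joint_efforts': array([ 3.10490332e-04, -3.93688631e+01, -3.70469606e+01, -6.83893722e-05,
        4.20058859e-04,  6.02695813e-07]), 'tool_pos': array([ 0.16779102, -0.60202466,  0.23130561]), 'tool_rot': array([-1.19563011e-05,  9.90776473e-01,  1.35506386e-01, -4.00965446e-06]), 'contact_force': array([0.11472586, 0.596737  , 0.35732218]), 'ft_torque': array([-0.02172857, -0.05991438,  0.00677294]), 'grasp_force': 0.0, 'gripper_width': 1.0014657740278952}
```

```bash
cat > h.py <<'E'
from plant import *
import cv2,numpy as np
from scipy.spatial.transform import Rotation as R
def q(a): return R.from_quat([a[1],a[2],a[3],a[0]])
def pose(c):
    i=camera_info(c)
    if c!="wrist": return i["camera_matrix"],np.array(i["origin"]),q(i["attitude"]).as_matrix()
    s=state(); T=np.eye(4);T[:3,:3]=q(s["tool_rot"]).as_matrix();T[:3,3]=s["tool_pos"]
    T=T@i["mount"]; return i["camera_matrix"],T[:3,3],T[:3,:3]
def up(P,uv,z):
    K,o,A=P; d=A@np.linalg.inv(K)@np.array([uv[0],uv[1],1.]); return o+d*(z-o[2])/d[2]
def proj(P,X):
    K,o,A=P; c=K@(A.T@(np.array(X)-o)); return c[:2]/c[2]
def rect(P,region,z):
    ys,xs=np.nonzero(region); 
    W=np.array([up(P,(x,y),z)[:2] for x,y in zip(xs,ys)])*1000
    (c,wh,a)=cv2.minAreaRect(W.astype(np.float32)); return np.round(c,1),np.round(wh,1),round(a,1)
def show(f,name,crop=None,s=1):
    if crop: f=f[crop[1]:crop[3],crop[0]:crop[2]]
    f=cv2.resize(f,None,fx=s,fy=s,interpolation=cv2.INTER_CUBIC)
    cv2.imwrite("pics/"+name,cv2.cvtColor(f,cv2.COLOR_RGB2BGR))
E
python3 - <<'E'
from h import *
f=grab_frame("top"); show(f,"top1.png",(60,110,450,300),2)
P=pose("top")
for t,z in [("long_box",.045),("short_box",.085),("film_can",.125),("slipcase",.175),("long_tray",.012),("short_tray",.012),("square_tray",.012),("holder",.012),("near_file",.062),("far_file",.062)]:
    for d in trace("top",t): print(t,round(d["p"],2),rect(P,d["region"],z))
f=grab_frame("scene"); show(f,"scene1.png",(130,70,450,290),2.5)
E
```

```text
long_box 0.72 (array([ 514.1, -434.4]), array([62.5, 68.9]), 0.5)
long_box 0.64 (array([ 466.3, -404.9]), array([ 69.9, 200.1]), 84.4)
long_box 0.54 (array([513.1, 177.5]), array([85.2, 85.2]), 10.9)
short_box 0.95 (array([ 470.3, -405.2]), array([ 71.3, 151.9]), 81.7)
film_can 0.8 (array([ 509.2, -412. ]), array([59.1, 67.9]), 0.5)
slipcase 0.89 (array([ 432.9, -393.8]), array([81.5, 29.3]), 86.1)
slipcase 0.36 (array([429.8, 345.8]), array([ 83.3, 200.5]), 86.7)
long_tray 0.62 (array([430.5, 389.1]), array([ 91.2, 225.6]), 87.8)
short_tray 0.69 (array([ 543.2, -206. ]), array([171.8,  87.3]), 1.4)
short_tray 0.4 (array([563.,  14.]), array([ 84.6, 177.1]), 81.8)
short_tray 0.35 (array([524.1,  21.1]), array([62.1, 55.2]), 83.6)
square_tray 0.77 (array([515.4, 182.4]), array([85. , 84.8]), 10.1)
holder 0.67 (array([563.7,  11.4]), array([ 80. , 171.2]), 83.6)
near_file 0.83 (array([404. , -36.2]), array([61. , 48.9]), 37.2)
near_file 0.67 (array([673.8, 167.2]), array([60.1, 65.9]), 55.3)
near_file 0.63 (array([522.3,  20.8]), array([59.8, 51.5]), 82.4)
far_file 0.54 (array([595.4,   8.4]), array([59.6, 53.2]), 82.4)
```

View pics/top1.png

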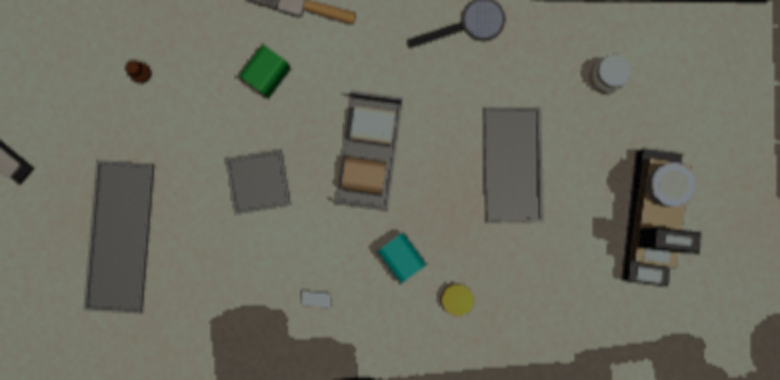

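View pics/scene1.png

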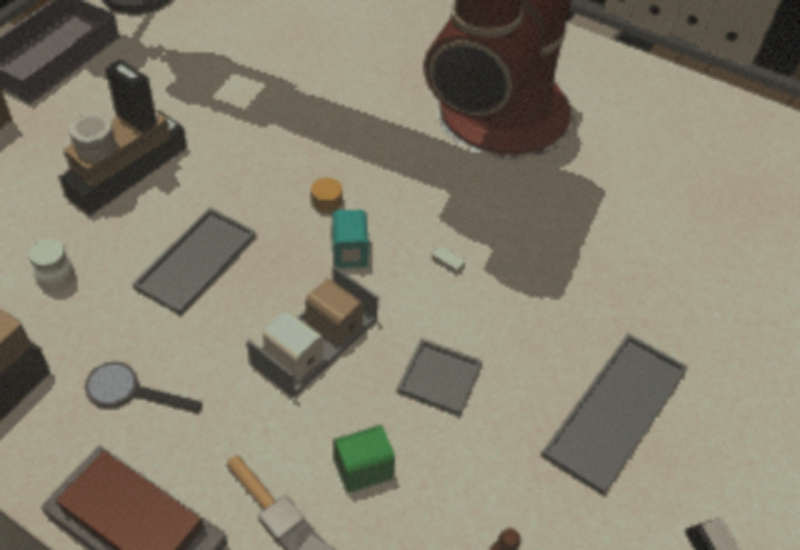

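The top view shows the pile at right: the can at (672,184) and the slipcase at (678,240), nearer the robot. The holder is at (368,150), the short tray at (512,165), the square tray at (258,181) and the long tray at (120,236). The teal and green boxes are decoys.

play_rows(
  linear=[
    [0.034,0.025,0.01],
    [0.034,0.025,0.01],
    [0.034,0.025,0.01],
    [0.034,0.025,0.01],
    [0.034,0.025,0.01],
    [0.034,0.025,0.01],
    [0.034,0.025,0.01],
    [0.034,0.022,0],
  ],
  turn=[-3,-3,-3,-3,-3,-3,-3,0],
  hand=0.0854,
)

```text
time: 2.7
tool_pos: [0.4412, -0.4044, 0.3028]
tool_rot: [0.001, 0.999, -0.047, 0.001]
contact_force: [0.1, -0.3, 0.3]
gripper_width: 1.0
grasp_force: 0.0
```

play_rows(
  linear=[
    [0,0,0],
    [0,0,0],
  ],
  turn=[0,0],
)

```text
time: 2.95
tool_pos: [0.4394, -0.4052, 0.3011]
tool_rot: [0.0, 0.999, -0.047, -0.0]
contact_force: [-1.2, 0.1, -0.7]
gripper_width: 0.994
grasp_force: 0.0
```

```bash
cat >> h.py <<'E'
def look(things):
    P=pose("wrist"); f=grab_frame("wrist")
    s=state(); x=q(s["tool_rot"]).as_matrix()[:,0]
    print("tcp",np.round(s["tool_pos"]*1000,1),"xaxis deg",round(np.degrees(np.arctan2(x[1],x[0])),1),"t",s["time"],"w",s["gripper_width"]*85.4)
    for t,z in things:
        for d in trace("wrist",t)[:2]: print(t,round(d["p"],2),np.round(d["location"]),rect(P,d["region"],z))
    return P,f
E
python3 - <<'E'
from h import *
P,f=look([("long_box",.045),("short_box",.085),("film_can",.125),("slipcase",.175)])
show(f,"w1.png",None,1.5)
E
```

```text
tcp [ 439.1 -405.5  301.1] xaxis deg -5.5 t 3.0 w 84.99681301236197
long_box 0.74 [264.  44.] (array([ 464.1, -412.4]), array([ 58.5, 198.4]), 83.0)
long_box 0.49 [266. 129.] (array([ 490.8, -416.2]), array([ 67.1, 112.6]), 81.4)
short_box 0.78 [264. 132.] (array([ 492.3, -415.4]), array([ 59.5, 101.3]), 81.1)
film_can 0.94 [264.  88.] (array([ 506.9, -415.7]), array([60.2, 60.2]), 67.3)
slipcase 0.87 [260. 178.] (array([ 437.3, -406.8]), array([60., 45.]), 84.6)
```

View pics/w1.png

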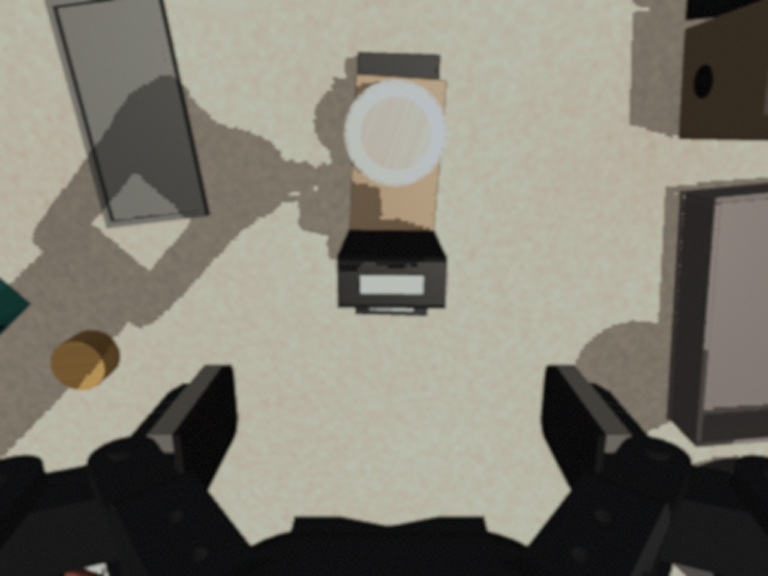

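The wrist view shows the slipcase's top face at about (338-446, 258-306), the can at (395,133), and the long box's ends sticking out beyond the short box.

```bash
python3 - <<'E'
from h import *
P=pose("wrist")
for z,L in [(.175,[(339,260),(445,260),(338,306),(446,306)]),(.085,[(359,75),(446,78),(434,228)]),(.125,[(395,133)])]:
    for a in L: print(z,np.round(up(P,np.array(a)/1.5,z)*1000,1))
print([np.round(proj(P,x)*1.5) for x in [(.439,-.405,.175)]])
E
```

```text
0.175 [ 444.9 -379.4  175. ]
0.175 [ 439.4 -435.8  175. ]
0.175 [ 419.1 -375.6  175. ]
0.175 [ 413.5 -434.7  175. ]
0.085 [ 545.5 -396.4   85. ]
0.085 [ 538.3 -452.5   85. ]
0.085 [ 440.7 -437.7   85. ]
0.125 [ 507.1 -415.8  125. ]
[array([388., 266.])]
```

play_rows(
  linear=[
    [-0.01,-0.001,-0.03],
    [0,0,-0.04],
    [0,0,-0.04],
    [0,0,-0.03],
    [0,0,-0.02],
    [0,0,-0.011],
    [0,0,0],
    [0,0,0],
  ],
  turn=[0,0,0,0,0,0,0,0],
)

```text
time: 4.2
tool_pos: [0.4304, -0.4068, 0.1319]
tool_rot: [0.001, 0.999, -0.047, 0.001]
contact_force: [0.5, 0.2, -0.2]
gripper_width: 1.004
grasp_force: 0.0
```

play_rows(
  linear=[
    [0,0,0],
    [0,0,0],
    [0,0,0],
    [0,0,0],
    [0,0,0],
    [0,0,0],
  ],
  turn=[0,0,0,0,0,0],
  hand=0.05,
)

```text
time: 4.95
tool_pos: [0.4303, -0.4067, 0.1316]
tool_rot: [0.001, 0.999, -0.047, 0.001]
contact_force: [-0.3, 0.2, 6.2]
gripper_width: 0.695
grasp_force: 65.0
```

play_rows(
  linear=[
    [0,0,0.01],
    [0,0,0.02],
    [0,0,0.03],
    [0,0,0.03],
    [0,0,0.03],
    [0,0.02,0.01],
    [0,0.04,0],
    [0,0.05,0],
  ],
  turn=[0,0,0,0,0,0,0,0],
)

```text
time: 5.95
tool_pos: [0.4297, -0.2954, 0.2615]
tool_rot: [0.0, 0.999, -0.048, 0.0]
contact_force: [1.2, -0.2, -1.9]
gripper_width: 0.693
grasp_force: 65.1
```

play_rows(
  linear=[
    [0,0.05,0],
    [0,0.05,0],
    [0,0.05,0],
    [0,0.05,0],
    [0,0.05,0],
    [0,0.04,0],
    [0,0.02,0],
    [0,0,0],
  ],
  turn=[0,0,0,0,0,0,0,0],
)

```text
time: 6.95
tool_pos: [0.4296, 0.015, 0.2611]
tool_rot: [0.0, 0.999, -0.046, 0.0]
contact_force: [-0.4, 0.1, -1.5]
gripper_width: 0.697
grasp_force: 65.2
```

```bash
python3 - <<'E'
from h import *
P,f=look([("holder",.012),("near_file",.062),("far_file",.062)])
show(f,"w2.png",None,1.5)
E
```

```text
tcp [429.7  14.1 261. ] xaxis deg -5.3 t 7.0 w 59.648557526535086
holder 0.68 [254.  38.] (array([530.2,  21.2]), array([ 89.1, 114.8]), 84.4)
near_file 0.92 [303. 177.] (array([406.6, -32.7]), array([69.6, 47.5]), 37.6)
near_file 0.72 [244.  66.] (array([521.1,  21.7]), array([60.4, 48.1]), 82.5)
far_file 0.94 [250.   9.] (array([567.8,  11.6]), array([59.2, 14.7]), 84.8)
```

View pics/w2.png

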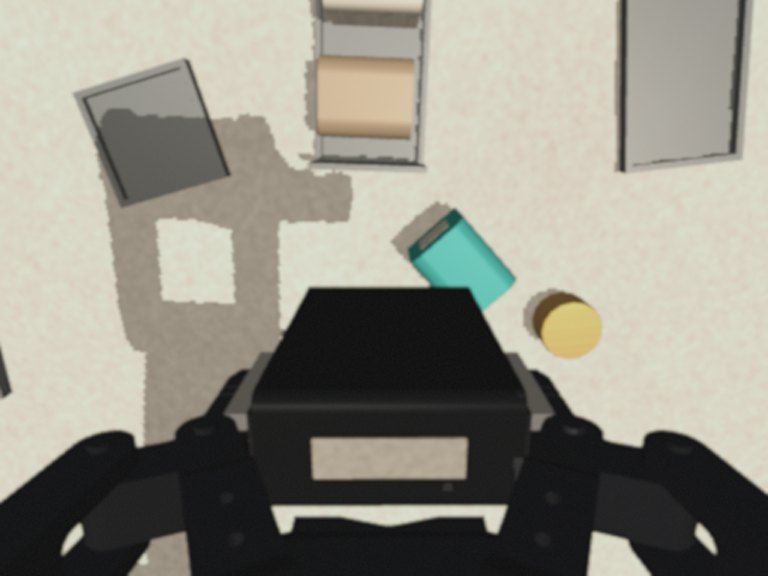

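The slipcase hangs straight in the grip. The brown near file is at (365,97) in the holder, with part of the pale far file visible at the top edge. I'm moving forward for a full view of the gap.

play_rows(
  linear=[
    [0.02,0,0],
    [0.03,0,0],
    [0.02,0,0],
    [0,0,0],
    [0,0,0],
  ],
  turn=[-0.5,0,0,0,0],
)

```text
time: 7.78
tool_pos: [0.4993, 0.0134, 0.2601]
tool_rot: [0.0, 0.999, -0.052, -0.0]
contact_force: [-0.3, -0.3, -1.6]
gripper_width: 0.696
grasp_force: 65.3
```

```bash
python3 - <<'E'
from h import *
P,f=look([("holder",.012),("near_file",.062),("far_file",.062)])
show(f,"w3.png",None,1.5)
E
```

```text
tcp [499.2  13.5 260.2] xaxis deg -6.0 t 7.825 w 59.42378392079508
holder 0.7 [257.  92.] (array([558.1,  15.4]), array([ 88.5, 188.9]), 82.9)
near_file 0.96 [80. 12.] (array([646., 165.]), array([76.7, 28.8]), 84.1)
near_file 0.69 [249. 136.] (array([525. ,  21.1]), array([59.9, 50.1]), 84.0)
far_file 0.63 [252.  59.] (array([596. ,   8.9]), array([60. , 49.5]), 82.3)
```

View pics/w3.png

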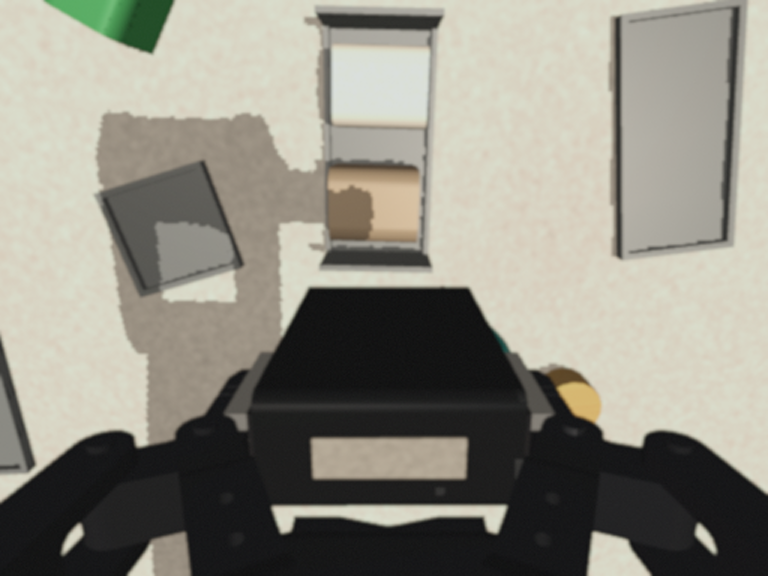

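```bash
python3 - <<'E'
from h import *
P=pose("wrist")
for n,z,L in [("rimL",.012,[(327.5,40),(322,245)]),("rimR",.012,[(435,40),(429,245)]),("endtop",.058,[(316,9),(442,11),(319,268),(432,268)]),("far",.062,[(330,124),(429,126),(331,45),(429,46)]),("near",.062,[(328,168),(420,169),(326,240),(418,242)]),("slipbot",.218,[(311,290),(468,290)]),("sliptop",.30,[(251,405),(527,405)])]:
    X=np.array([up(P,np.array(a)/1.5,z)*1000 for a in L]); print(n,*np.round(X[:,:2],1), "mean",np.round(X.mean(0),1),np.round(np.degrees(np.arctan2(*(X[1]-X[0])[1::-1])),1))
E
```

```text
rimL [634.3  42.8] [490.7  66.7] mean [562.5  54.7  12. ] 170.6
rimR [626.6 -31.6] [482.1 -15.6] mean [554.4 -23.6  12. ] 173.7
endtop [644.   43.1] [635.1 -32.5] [483.8  63.9] [475.7 -13.7] mean [559.7  15.2  58. ] -96.7
far [577.1  43.2] [569.5 -19. ] [622.6  36.5] [615.9 -22.8] mean [596.3   9.5  62. ] -97.0
near [550.3  48.1] [543.5 -11. ] [503.5  55.9] [495.8  -5.5] mean [523.3  21.9  62. ] -96.5
slipbot [514.2  41.6] [508.2 -16.7] mean [511.2  12.5 218. ] -95.9
sliptop [512.6  43.2] [506.4 -17.4] mean [509.5  12.9 300. ] -95.9
```

play_rows(
  linear=[
    [0.03,0.0013,0],
    [0.034,0,0],
    [0,0,-0.03],
    [0,0,-0.04],
    [0,0,-0.04],
    [0,0,-0.02],
    [0,0,0],
    [0,0,0],
  ],
  turn=[-0.8,0,0,0,0,0,0,0],
)

```text
time: 8.98
tool_pos: [0.5651, 0.0152, 0.1324]
tool_rot: [0.0, 0.998, -0.059, 0.002]
contact_force: [0.6, -0.2, -1.6]
gripper_width: 0.694
grasp_force: 65.2
```

play_rows(
  linear=[
    [0,0,-0.006],
    [0,0,-0.006],
    [0,0,-0.006],
    [0,0,-0.006],
    [0,0,-0.006],
    [0,0,-0.006],
    [0,0,0],
  ],
  turn=[0,0,0,0,0,0,0],
)

```text
time: 9.85
tool_pos: [0.5633, 0.0153, 0.0934]
tool_rot: [-0.0, 0.998, -0.059, -0.001]
contact_force: [0.4, 0.4, -2.0]
gripper_width: 0.695
grasp_force: 65.3
```

play_rows(
  linear=[
    [0,0,-0.005],
    [0,0,-0.005],
    [0,0,-0.005],
    [0,0,-0.005],
    [0,0,0],
  ],
  turn=[0,0,0,0,0],
)

```text
time: 10.48
tool_pos: [0.5634, 0.0153, 0.0736]
tool_rot: [-0.0, 0.998, -0.059, -0.001]
contact_force: [-0.1, -0.2, -1.9]
gripper_width: 0.695
grasp_force: 65.3
```

play_rows(
  linear=[
    [0,0,-0.005],
    [0,0,-0.005],
    [0,0,-0.004],
    [0,0,-0.003],
    [0,0,0],
  ],
  turn=[0,0,0,0,0],
)

```text
time: 11.1
tool_pos: [0.5636, 0.0153, 0.0569]
tool_rot: [-0.0, 0.998, -0.059, -0.0]
contact_force: [-0.5, -0.4, -1.7]
gripper_width: 0.695
grasp_force: 65.3
```

play_rows(
  linear=[
    [0,0,-0.003],
    [0,0,-0.002],
    [0,0,-0.001],
    [0,0,-0.001],
    [0,0,0],
  ],
  turn=[0,0,0,0,0],
)

```text
time: 11.72
tool_pos: [0.564, 0.0152, 0.0506]
tool_rot: [0.0, 0.998, -0.059, 0.0]
contact_force: [-0.9, -0.2, 0.3]
gripper_width: 0.694
grasp_force: 65.3
```

```bash
python3 - <<'E'
from h import *
f=grab_frame("scene"); show(f,"scene2.png",(190,130,350,260),4)
E
```

```text
(no output)
```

View pics/scene2.png

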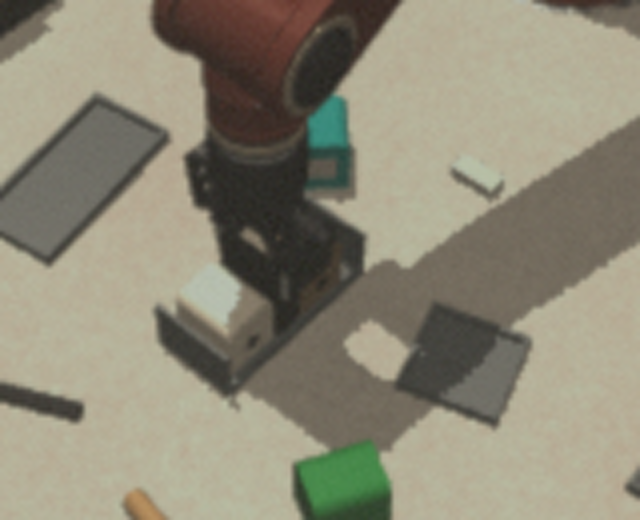

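The slipcase is down between the pale file and the brown one. I'll press until the floor contact shows in the force reading.

play_rows(
  linear=[
    [0,0,-0.001],
    [0,0,-0.001],
    [0,0,0],
    [0,0,0],
  ],
  turn=[0,0,0,0],
)

```text
time: 12.28
tool_pos: [0.5649, 0.0151, 0.0506]
tool_rot: [0.0, 0.998, -0.059, 0.001]
contact_force: [-3.9, 0.7, 8.0]
gripper_width: 0.697
grasp_force: 66.4
```

play_rows(
  linear=[
    [0,0,0.001],
    [0,0,0.001],
    [0,0,0],
  ],
  turn=[0,0,0],
)

```text
time: 12.65
tool_pos: [0.5642, 0.0152, 0.0506]
tool_rot: [0.0, 0.998, -0.059, 0.001]
contact_force: [-0.4, 0.2, 1.4]
gripper_width: 0.694
grasp_force: 65.5
```

play_rows(
  linear=[
    [0,0,0],
    [0,0,0],
    [0,0,0],
    [0,0,0.005],
    [0,0,0.02],
    [0,0,0.04],
    [0,0,0.05],
    [0,0,0.05],
  ],
  turn=[0,0,0,0,0,0,0,0],
  hand=0.08,
)

```text
time: 13.65
tool_pos: [0.5638, 0.0153, 0.2186]
tool_rot: [0.0, 0.998, -0.059, 0.001]
contact_force: [0.8, -0.2, -0.3]
gripper_width: 0.94
grasp_force: 0.0
```

play_rows(
  linear=[
    [0,0,0.04],
    [-0.03,-0.04,0],
    [-0.03,-0.05,0],
    [0,-0.05,0],
    [0,-0.05,0],
    [0,-0.05,0],
    [0,-0.05,0],
    [0,-0.05,0],
  ],
  turn=[0,0,0,0,0,0,0,0],
  hand=0.0854,
)

```text
time: 14.65
tool_pos: [0.5037, -0.3265, 0.2574]
tool_rot: [0.001, 0.998, -0.059, 0.001]
contact_force: [0.8, -0.0, 0.9]
gripper_width: 1.003
grasp_force: 0.0
```

play_rows(
  linear=[
    [0,-0.05,0],
    [0,-0.04,0],
    [0,0,0],
    [0,0,0],
  ],
  turn=[0,0,0,0],
)

```text
time: 15.15
tool_pos: [0.5039, -0.4143, 0.2564]
tool_rot: [0.0, 0.998, -0.059, 0.0]
contact_force: [0.6, 0.6, -0.3]
gripper_width: 0.997
grasp_force: 0.0
```

```bash
python3 - <<'E'
from h import *
P=pose("top");f=grab_frame("top"); show(f,"top2.png",(215,145,295,225),5)
for t,z in [("near_file",.062),("far_file",.062),("slipcase",.094)]:
    for d in trace("top",t)[:3]: print(t,round(d["p"],2),rect(P,d["region"],z))
P,f=look([("long_box",.045),("short_box",.085),("film_can",.125)])
show(f,"w4.png",None,1.5)
E
```

```text
near_file 0.93 (array([522.6,  20.9]), array([61.8, 52.8]), 82.4)
near_file 0.75 (array([403.2, -34.7]), array([57. , 46.6]), 37.4)
near_file 0.67 (array([675.2, 169.2]), array([61.9, 64.5]), 54.3)
far_file 0.53 (array([605.1,   7. ]), array([59.9, 45.6]), 83.4)
slipcase 0.58 (array([561.7,  15.7]), array([37.5, 57.5]), 0.5)
tcp [ 504.1 -413.7  255.8] xaxis deg -6.7 t 15.4 w 85.42377185484578
long_box 0.68 [264. 108.] (array([ 465.2, -412.4]), array([ 59.6, 199.7]), 83.3)
short_box 0.75 [261. 222.] (array([ 470.8, -411.9]), array([ 60.2, 153.3]), 81.4)
short_box 0.55 [264. 110.] (array([ 476.9, -413.4]), array([ 51.9, 176.2]), 83.0)
film_can 0.86 [262. 171.] (array([ 508.8, -415.6]), array([60.6, 60.7]), 39.0)
```

View pics/top2.png

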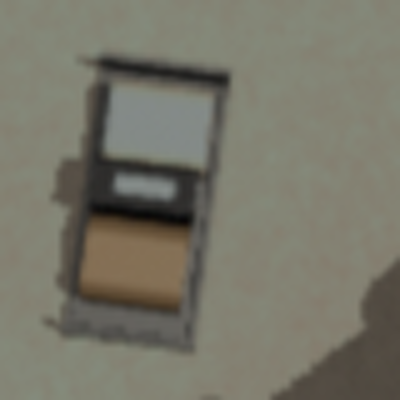

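View pics/w4.png

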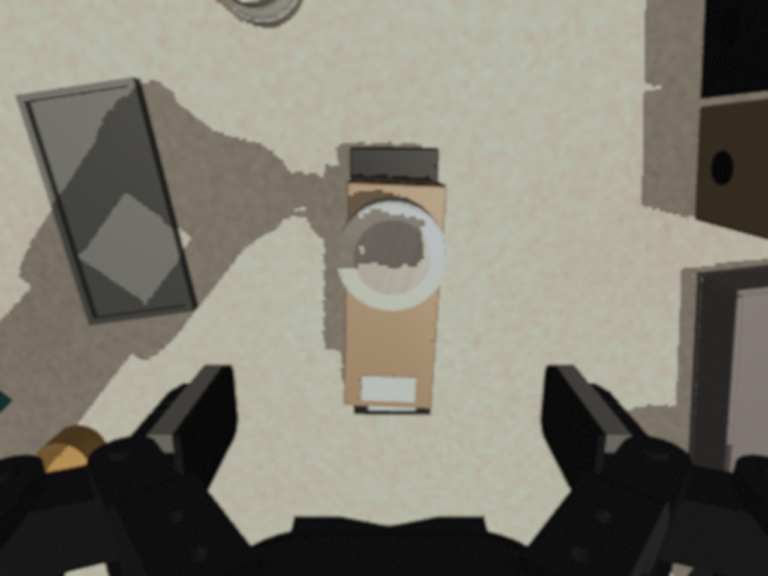

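The slipcase stands between the two files. In the wrist view the can is centred near (392,255) on the short box, about 4 mm from the tool axis.

play_rows(
  linear=[
    [0.004,-0.002,-0.03],
    [0,0,-0.04],
    [0,0,-0.04],
    [0,0,-0.03],
    [0,0,-0.02],
    [0,0,-0.01],
    [0,0,0],
    [0,0,0],
  ],
  turn=[0,0,0,0,0,0,0,0],
)

```text
time: 16.55
tool_pos: [0.5086, -0.4175, 0.087]
tool_rot: [0.001, 0.998, -0.059, 0.001]
contact_force: [-0.1, -0.7, 0.8]
gripper_width: 1.002
grasp_force: 0.0
```

play_rows(
  linear=[
    [0,0,0],
    [0,0,0],
    [0,0,0],
    [0,0,0],
    [0,0,0],
    [0,0,0],
  ],
  turn=[0,0,0,0,0,0],
  hand=0.05,
)

```text
time: 17.3
tool_pos: [0.5085, -0.4173, 0.0869]
tool_rot: [0.001, 0.998, -0.059, 0.001]
contact_force: [0.5, 1.1, 5.7]
gripper_width: 0.688
grasp_force: 64.8
```

play_rows(
  linear=[
    [0,0,0.01],
    [0,0,0.02],
    [0,0,0.04],
    [0,0,0.04],
    [0,0,0.03],
    [0,0.04,0],
    [0,0.05,0],
    [0,0.05,0],
  ],
  turn=[0,0,0,0,0,0,0,0],
)

```text
time: 18.3
tool_pos: [0.5076, -0.2755, 0.2264]
tool_rot: [0.0, 0.998, -0.059, 0.0]
contact_force: [0.2, 0.7, -0.8]
gripper_width: 0.691
grasp_force: 64.8
```

play_rows(
  linear=[
    [-0.007,0.057,0],
    [-0.007,0.057,0],
    [-0.007,0.057,0],
    [-0.007,0.057,0],
    [-0.007,0.057,0],
    [-0.007,0.057,0],
    [-0.007,0.057,0],
    [0,0.055,0],
  ],
  turn=[2,2,2,2,2,2,2,2],
)

```text
time: 19.3
tool_pos: [0.4582, 0.1791, 0.2266]
tool_rot: [-0.0, 0.997, 0.082, 0.001]
contact_force: [0.8, 0.7, -1.0]
gripper_width: 0.687
grasp_force: 64.8
```

play_rows(
  linear=[
    [0,0,0],
    [0,0,0],
    [0,0,0],
  ],
  turn=[0,0,0],
)

```text
time: 19.68
tool_pos: [0.459, 0.1762, 0.2256]
tool_rot: [0.0, 0.997, 0.08, 0.0]
contact_force: [-0.1, 0.5, -1.5]
gripper_width: 0.686
grasp_force: 65.0
```

```bash
python3 - <<'E'
from h import *
P,f=look([("square_tray",.012)])
show(f,"w5.png",None,1.5)
E
```

```text
tcp [459.  176.2 225.5] xaxis deg 9.2 t 19.725 w 58.7853275517235
square_tray 0.56 [264. 100.] (array([512.8, 182.5]), array([88.4, 87.5]), 10.4)
```

View pics/w5.png

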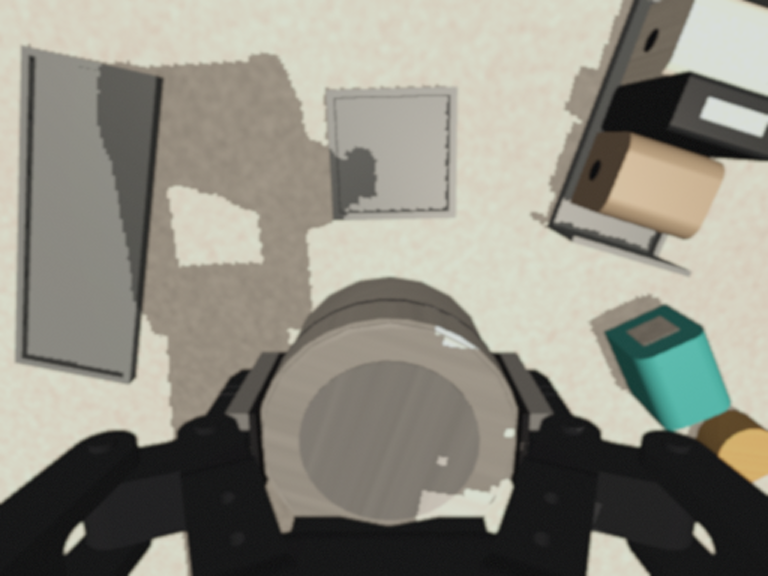

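The tray spans (325-455, 88-217) and the can is held upright. From the image the fingertips sit about 12 mm behind the TCP, so they'll clear the rim.

play_rows(
  linear=[
    [0.027,0.003,0],
    [0.027,0.003,-0.02],
    [0,0,-0.04],
    [0,0,-0.05],
    [0,0,-0.05],
    [0,0,-0.03],
    [0,0,0],
    [0,0,0],
  ],
  turn=[1,0,0,0,0,0,0,0],
)

```text
time: 20.78
tool_pos: [0.5142, 0.183, 0.037]
tool_rot: [-0.0, 0.996, 0.089, 0.001]
contact_force: [0.5, -0.1, -1.0]
gripper_width: 0.689
grasp_force: 65.1
```

play_rows(
  linear=[
    [0,0,-0.006],
    [0,0,-0.006],
    [0,0,-0.006],
    [0,0,-0.003],
    [0,0,-0.002],
    [0,0,-0.001],
    [0,0,0],
  ],
  turn=[0,0,0,0,0,0,0],
)

```text
time: 21.65
tool_pos: [0.5128, 0.1833, 0.0113]
tool_rot: [-0.0, 0.996, 0.09, 0.0]
contact_force: [-0.4, 0.2, -1.4]
gripper_width: 0.686
grasp_force: 65.1
```

play_rows(
  linear=[
    [0,0,-0.001],
    [0,0,-0.001],
    [0,0,-0.001],
    [0,0,-0.001],
    [0,0,0],
    [0,0,0],
  ],
  turn=[0,0,0,0,0,0],
)

```text
time: 22.4
tool_pos: [0.5128, 0.1833, 0.0073]
tool_rot: [0.0, 0.996, 0.09, 0.0]
contact_force: [-0.6, 0.2, -2.1]
gripper_width: 0.688
grasp_force: 65.1
```

play_rows(
  linear=[
    [0,0,-0.001],
    [0,0,0],
    [0,0,0],
  ],
  turn=[0,0,0],
)

```text
time: 22.78
tool_pos: [0.513, 0.1833, 0.0069]
tool_rot: [0.0, 0.996, 0.09, 0.0]
contact_force: [-4.0, -0.9, 5.4]
gripper_width: 0.689
grasp_force: 65.7
```

play_rows(
  linear=[
    [0,0,-0.001],
    [0,0,0],
    [0,0,0],
  ],
  turn=[0,0,0],
)

```text
time: 23.15
tool_pos: [0.513, 0.1833, 0.0068]
tool_rot: [0.0, 0.996, 0.09, -0.0]
contact_force: [-7.8, -2.1, 12.3]
gripper_width: 0.687
grasp_force: 66.5
```

play_rows(
  linear=[
    [0,0,0.001],
    [0,0,0.001],
    [0,0,0],
  ],
  turn=[0,0,0],
)

```text
time: 23.52
tool_pos: [0.5127, 0.1833, 0.0069]
tool_rot: [-0.0, 0.996, 0.09, 0.0]
contact_force: [0.4, 0.6, -0.7]
gripper_width: 0.685
grasp_force: 65.3
```

play_rows(
  linear=[
    [0,0,0],
    [0,0,0],
    [0,0,0.003],
    [0,0,0.02],
    [0,0,0.04],
    [0,0,0.05],
    [0,0,0.05],
    [0,0,0.05],
  ],
  turn=[0,0,0,0,0,0,0,0],
  hand=0.075,
)

```text
time: 24.52
tool_pos: [0.5128, 0.1833, 0.2239]
tool_rot: [-0.0, 0.996, 0.09, 0.001]
contact_force: [-0.2, 0.2, 0.2]
gripper_width: 0.879
grasp_force: 0.0
```

play_rows(
  linear=[
    [-0.005,-0.05,0],
    [-0.005,-0.057,0],
    [-0.005,-0.057,0],
    [-0.005,-0.057,0],
    [-0.005,-0.057,0],
    [-0.005,-0.057,0],
    [-0.005,-0.057,0],
    [-0.005,-0.057,0],
  ],
  turn=[-2,-2,-2,-2,-2,-2,-2,-2],
  hand=0.0854,
)

```text
time: 25.52
tool_pos: [0.4725, -0.2677, 0.2224]
tool_rot: [0.001, 0.999, -0.051, 0.001]
contact_force: [1.1, -0.5, 0.4]
gripper_width: 0.998
grasp_force: 0.0
```

play_rows(
  linear=[
    [0,-0.05,0],
    [0,-0.05,0],
    [0,-0.046,0],
    [0,0,0],
    [0,0,0],
    [0,0,0],
  ],
  turn=[-2,0,0,0,0,0],
)

```text
time: 26.28
tool_pos: [0.4731, -0.4106, 0.221]
tool_rot: [0.0, 0.998, -0.067, 0.0]
contact_force: [-0.2, 0.2, -0.5]
gripper_width: 1.001
grasp_force: 0.0
```

```bash
python3 - <<'E'
from h import *
P,f=look([("short_box",.085),("long_box",.045)])
P=pose("top");f=grab_frame("top")
for d in trace("top","film_can")[:2]: print(round(d["p"],2),rect(P,d["region"],.045))
E
```

```text
tcp [ 473.1 -410.6  220.9] xaxis deg -7.6 t 26.325 w 85.52078150134422
short_box 0.94 [261. 167.] (array([ 468.9, -412.3]), array([ 59.9, 149.9]), 80.9)
long_box 0.56 [259.  77.] (array([ 464.4, -411.9]), array([ 58.7, 198.2]), 83.0)
0.92 (array([512.8, 181.9]), array([59. , 58.4]), 45.8)
0.22 (array([ 477.7, -384.3]), array([ 69.5, 202.3]), 68.1)
```

play_rows(
  linear=[
    [-0.004,-0.0015,-0.03],
    [0,0,-0.04],
    [0,0,-0.04],
    [0,0,-0.034],
    [0,0,-0.02],
    [0,0,-0.01],
    [0,0,0],
    [0,0,0],
  ],
  turn=[-1.4,0,0,0,0,0,0,0],
)

```text
time: 27.52
tool_pos: [0.4696, -0.4142, 0.048]
tool_rot: [0.001, 0.997, -0.08, 0.001]
contact_force: [-0.2, 0.1, 0.3]
gripper_width: 1.0
grasp_force: 0.0
```

play_rows(
  linear=[
    [0,0,0],
    [0,0,0],
    [0,0,0],
    [0,0,0],
    [0,0,0],
    [0,0,0],
  ],
  turn=[0,0,0,0,0,0],
  hand=0.05,
)

```text
time: 28.28
tool_pos: [0.4695, -0.4139, 0.0478]
tool_rot: [0.001, 0.997, -0.08, 0.001]
contact_force: [0.8, 1.0, 5.5]
gripper_width: 0.693
grasp_force: 67.0
```

play_rows(
  linear=[
    [0,0,0.006],
    [0,0,0.015],
    [0,0,0.03],
    [0,0,0.04],
    [0,0,0.04],
    [0,0,0.04],
    [0,0.03,0],
    [0,0.04,0],
  ],
  turn=[0,0,0,0,0,0,0,0],
)

```text
time: 29.28
tool_pos: [0.4687, -0.3431, 0.2186]
tool_rot: [0.001, 0.997, -0.08, 0.001]
contact_force: [-0.4, 0.9, -3.0]
gripper_width: 0.695
grasp_force: 66.4
```

play_rows(
  linear=[
    [0.015,0,0],
    [0.02,0,0],
    [0.01,0,0],
    [0,0,0],
    [0,0,0],
    [0,0,0],
  ],
  turn=[4,4,2.6,0,0,0],
)

```text
time: 30.02
tool_pos: [0.5133, -0.3434, 0.2172]
tool_rot: [-0.0, 1.0, 0.012, -0.0]
contact_force: [0.1, 0.4, -2.8]
gripper_width: 0.694
grasp_force: 66.2
```

```bash
python3 - <<'E'
from h import *
P,f=look([("short_tray",.012),("short_box",.0478+.171+.038)])
show(f,"w6.png",None,1.5)
E
```

```text
tcp [ 513.4 -343.4  217.3] xaxis deg 1.4 t 30.075 w 59.32758757808009
short_tray 0.6 [124. 112.] (array([ 543. , -208.5]), array([176.2,  88.8]), 1.5)
short_box 0.62 [258. 197.] (array([ 538.6, -342.4]), array([96.5, 57.1]), 1.6)
```

View pics/w6.png

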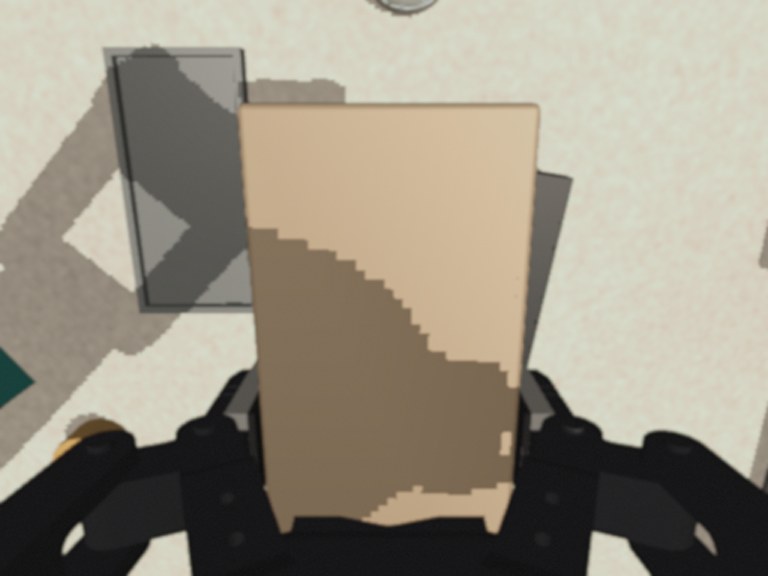

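The short box is held level, and the tray to the left spans (103-250, 48-312).

play_rows(
  linear=[
    [0.01,0.045,0],
    [0.01,0.046,0],
    [0.01,0.045,0],
    [0,0,-0.04],
    [0,0,-0.05],
    [0,0,-0.05],
    [0,0,-0.03],
    [0,0,0],
  ],
  turn=[0,0,0,0,0,0,0,0],
)

```text
time: 31.18
tool_pos: [0.5413, -0.206, 0.0441]
tool_rot: [-0.002, 1.0, 0.013, -0.003]
contact_force: [-1.1, -0.1, -3.1]
gripper_width: 0.697
grasp_force: 66.2
```

play_rows(
  linear=[
    [0,0,-0.008],
    [0,0,-0.007],
    [0,0,-0.006],
    [0,0,-0.005],
    [0,0,-0.004],
    [0,0,-0.002],
    [0,0,-0.002],
    [0,0,0],
  ],
  turn=[0,0,0,0,0,0,0,0],
)

```text
time: 32.17
tool_pos: [0.5437, -0.2072, 0.0132]
tool_rot: [-0.0, 1.0, 0.013, -0.0]
contact_force: [-0.7, 0.1, -2.9]
gripper_width: 0.694
grasp_force: 66.3
```

play_rows(
  linear=[
    [0,0,-0.002],
    [0,0,-0.001],
    [0,0,-0.001],
    [0,0,-0.001],
    [0,0,0],
    [0,0,0],
  ],
  turn=[0,0,0,0,0,0],
)

```text
time: 32.92
tool_pos: [0.5438, -0.2072, 0.0083]
tool_rot: [0.0, 1.0, 0.013, 0.0]
contact_force: [-0.1, -0.2, -2.8]
gripper_width: 0.693
grasp_force: 66.3
```

play_rows(
  linear=[
    [0,0,-0.001],
    [0,0,0],
    [0,0,0],
  ],
  turn=[0,0,0],
)

```text
time: 33.3
tool_pos: [0.544, -0.2074, 0.0077]
tool_rot: [0.0, 1.0, 0.013, 0.0]
contact_force: [-2.1, 1.1, 1.6]
gripper_width: 0.693
grasp_force: 66.8
```

play_rows(
  linear=[
    [0,0,0],
    [0,0,0],
    [0,0,0],
    [0,0,0.02],
    [0,0,0.05],
    [0,0,0.05],
    [0,0,0.05],
    [-0.02,-0.05,0.02],
  ],
  turn=[0,0,0,0,0,0,0,-2],
  hand=0.075,
)

```text
time: 34.3
tool_pos: [0.5264, -0.2567, 0.2039]
tool_rot: [0.002, 1.0, -0.002, 0.004]
contact_force: [0.9, -0.7, -0.2]
gripper_width: 0.882
grasp_force: 0.0
```

play_rows(
  linear=[
    [-0.02,-0.05,0],
    [-0.02,-0.05,0],
    [-0.02,-0.055,0],
    [0,0,0],
    [0,0,0],
    [0,0,0],
  ],
  turn=[-2,-2,-2.3,0,0,0],
  hand=0.0854,
)

```text
time: 35.05
tool_pos: [0.4644, -0.4111, 0.1978]
tool_rot: [0.0, 0.998, -0.059, 0.0]
contact_force: [-0.8, -0.6, 0.6]
gripper_width: 0.999
grasp_force: 0.0
```

```bash
python3 - <<'E'
from h import *
P,f=look([("long_box",.045)])
P=pose("top");f=grab_frame("top")
for t,z in [("short_box",.045),("short_tray",.012),("long_tray",.012)]:
  for d in trace("top",t)[:2]: print(t,round(d["p"],2),rect(P,d["region"],z))
E
```

```text
tcp [ 464.4 -411.   197.7] xaxis deg -6.7 t 35.1 w 85.51124317860751
long_box 0.96 [260. 154.] (array([ 464.3, -412.3]), array([ 60.5, 198.7]), 83.0)
short_box 0.96 (array([ 543.5, -205.2]), array([149.2,  68.5]), 0.6)
short_box 0.65 (array([ 540.9, -201.2]), array([170.2,  84.3]), 2.3)
short_tray 0.66 (array([ 542.9, -205.4]), array([170.8,  85.5]), 0.1)
long_tray 0.63 (array([430. , 389.1]), array([ 94.2, 224.9]), 87.2)
long_tray 0.63 (array([ 468.7, -413.4]), array([ 68.1, 197.8]), 81.8)
```

play_rows(
  linear=[
    [0,-0.001,-0.04],
    [0,0,-0.05],
    [0,0,-0.05],
    [0,0,-0.03],
    [0,0,-0.01],
    [0,0,-0.008],
    [0,0,0],
    [0,0,0],
  ],
  turn=[-0.3,0,0,0,0,0,0,0],
)

```text
time: 36.35
tool_pos: [0.4646, -0.4141, 0.0109]
tool_rot: [0.001, 0.998, -0.062, 0.001]
contact_force: [-0.5, -0.1, -1.0]
gripper_width: 1.002
grasp_force: 0.0
```

play_rows(
  linear=[
    [0,0,0],
    [0,0,0],
    [0,0,0],
    [0,0,0],
    [0,0,0],
    [0,0,0],
  ],
  turn=[0,0,0,0,0,0],
  hand=0.05,
)

```text
time: 37.1
tool_pos: [0.4644, -0.4137, 0.0105]
tool_rot: [0.0, 0.998, -0.062, 0.001]
contact_force: [0.2, 1.2, 5.7]
gripper_width: 0.692
grasp_force: 67.8
```

play_rows(
  linear=[
    [0,0,0.01],
    [0,0,0.02],
    [0,0,0.05],
    [0,0,0.05],
    [0,0,0.05],
    [0,0,0.05],
    [0,0,0.02],
    [0,0.03,0],
  ],
  turn=[0,0,0,0,0,0,0,0],
)

```text
time: 38.1
tool_pos: [0.464, -0.3846, 0.2615]
tool_rot: [0.001, 0.998, -0.063, 0.001]
contact_force: [-0.3, 1.4, -3.3]
gripper_width: 0.692
grasp_force: 66.9
```

play_rows(
  linear=[
    [0,0.05,0],
    [0,0.055,0],
    [0,0.055,0],
    [0,0.055,0],
    [0,0.055,0],
    [0,0.055,0],
    [0,0.055,0],
    [0,0.055,0],
  ],
  turn=[1,1,1,1,0.5,0,0,0],
)

```text
time: 39.1
tool_pos: [0.4627, 0.0535, 0.2578]
tool_rot: [0.0, 1.0, -0.023, -0.001]
contact_force: [0.6, 0.2, -3.2]
gripper_width: 0.694
grasp_force: 66.9
```

play_rows(
  linear=[
    [-0.01,0.055,0],
    [-0.01,0.055,0],
    [-0.01,0.055,0],
    [0,0.04,0],
    [0,0,0],
    [0,0,0],
    [0,0,0],
  ],
  turn=[0,0,0,0,0,0,0],
)

```text
time: 39.98
tool_pos: [0.4338, 0.2557, 0.2588]
tool_rot: [0.0, 1.0, -0.024, -0.0]
contact_force: [-0.5, -0.7, -4.3]
gripper_width: 0.69
grasp_force: 67.1
```

```bash
python3 - <<'E'
from h import *
P,f=look([("long_tray",.012),("long_box",.2955)])
show(f,"w7.png",None,1.5)
E
```

```text
tcp [433.9 255.7 259. ] xaxis deg -2.7 t 40.025 w 59.20242090019914
long_tray 0.92 [132. 151.] (array([429. , 397.3]), array([ 72., 225.]), 87.0)
long_box 0.65 [257. 160.] (array([466.5, 254.4]), array([ 57.5, 117.4]), 87.6)
```

View pics/w7.png

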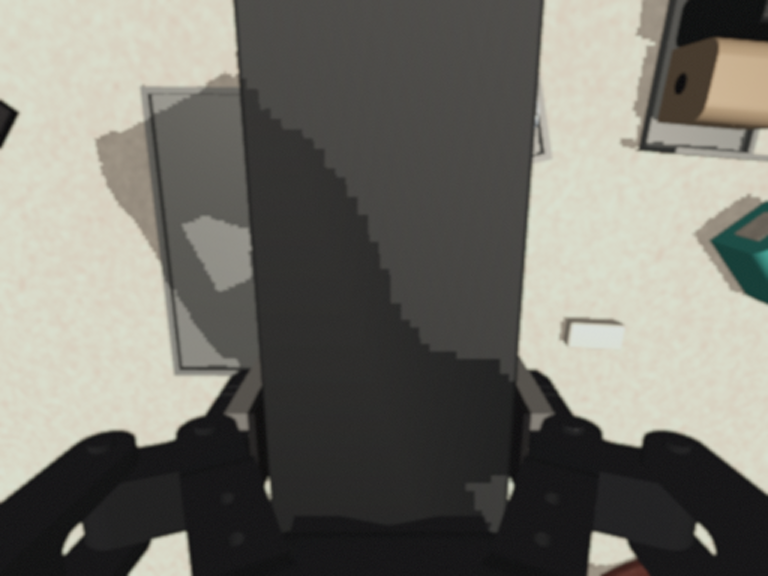

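The tray's far edge shows at left, from (145,88) to (177,372). The box is gripped squarely, so I'll shift over and lower it.

play_rows(
  linear=[
    [-0.0045,0.04,0],
    [0,0.05,0],
    [0,0.044,0],
    [0,0,-0.04],
    [0,0,-0.05],
    [0,0,-0.05],
    [0,0,-0.05],
    [0,0,-0.01],
  ],
  turn=[-0.2,0,0,0,0,0,0,0],
)

```text
time: 41.12
tool_pos: [0.4267, 0.3883, 0.0549]
tool_rot: [0.003, 1.0, -0.025, -0.004]
contact_force: [-0.2, -0.3, -2.8]
gripper_width: 0.692
grasp_force: 67.3
```

play_rows(
  linear=[
    [0,0,0],
    [0,0,-0.01],
    [0,0,-0.01],
    [0,0,-0.008],
    [0,0,-0.006],
    [0,0,-0.004],
    [0,0,-0.002],
    [0,0,0],
  ],
  turn=[0,0,0,0,0,0,0,0],
)

```text
time: 42.12
tool_pos: [0.4293, 0.3908, 0.0193]
tool_rot: [-0.0, 1.0, -0.025, -0.0]
contact_force: [-0.1, -0.2, -2.4]
gripper_width: 0.691
grasp_force: 67.5
```

play_rows(
  linear=[
    [0,0,-0.001],
    [0,0,-0.001],
    [0,0,-0.001],
    [0,0,0],
    [0,0,0],
  ],
  turn=[0,0,0,0,0],
)

```text
time: 42.75
tool_pos: [0.4293, 0.3908, 0.0163]
tool_rot: [-0.0, 1.0, -0.025, 0.0]
contact_force: [0.1, 0.3, -3.3]
gripper_width: 0.692
grasp_force: 67.5
```

play_rows(
  linear=[
    [0,0,-0.001],
    [0,0,0],
    [0,0,0],
  ],
  turn=[0,0,0],
)

```text
time: 43.12
tool_pos: [0.4295, 0.3909, 0.0155]
tool_rot: [-0.0, 1.0, -0.025, 0.0]
contact_force: [-0.2, -0.6, -2.7]
gripper_width: 0.693
grasp_force: 67.6
```

play_rows(
  linear=[
    [0,0,-0.001],
    [0,0,0],
    [0,0,0],
  ],
  turn=[0,0,0],
)

```text
time: 43.5
tool_pos: [0.4294, 0.3909, 0.0155]
tool_rot: [0.0, 1.0, -0.025, -0.0]
contact_force: [-3.9, -2.1, 5.6]
gripper_width: 0.694
grasp_force: 68.6
```

Contact at the tray floor. Now I'll release, retreat and check.

play_rows(
  linear=[
    [0,0,0.001],
    [0,0,0],
    [0,0,0],
  ],
  turn=[0,0,0],
)

```text
time: 43.88
tool_pos: [0.4294, 0.3909, 0.0155]
tool_rot: [-0.0, 1.0, -0.025, 0.0]
contact_force: [-0.3, -1.6, 0.6]
gripper_width: 0.689
grasp_force: 68.1
```

play_rows(
  linear=[
    [0,0,0],
    [0,0,0],
    [0,0,0],
    [0,0,0.02],
    [0,0,0.05],
    [0,0,0.05],
    [0,0,0.05],
    [0,0,0.05],
  ],
  turn=[0,0,0,0,0,0,0,0],
  hand=0.075,
)

```text
time: 44.88
tool_pos: [0.4292, 0.3908, 0.2389]
tool_rot: [-0.001, 1.0, -0.025, 0.001]
contact_force: [0.5, 0.9, 0.1]
gripper_width: 0.879
grasp_force: 0.0
```

play_rows(
  linear=[
    [-0.03,-0.04,0.02],
    [-0.03,-0.04,0.02],
    [0,0,0],
    [0,0,0],
    [0,0,0],
  ],
  turn=[0,0,0,0,0],
)

```text
time: 45.5
tool_pos: [0.3694, 0.3111, 0.2748]
tool_rot: [0.0, 1.0, -0.025, -0.001]
contact_force: [-0.2, 0.1, 0.6]
gripper_width: 0.875
grasp_force: 0.0
```

```bash
python3 - <<'E'
from h import *
f=grab_frame("top"); show(f,"top3.png",(60,110,370,300),2.5)
f=grab_frame("scene"); show(f,"scene3.png",(180,130,440,310),3)
E
```

```text
(no output)
```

View pics/top3.png

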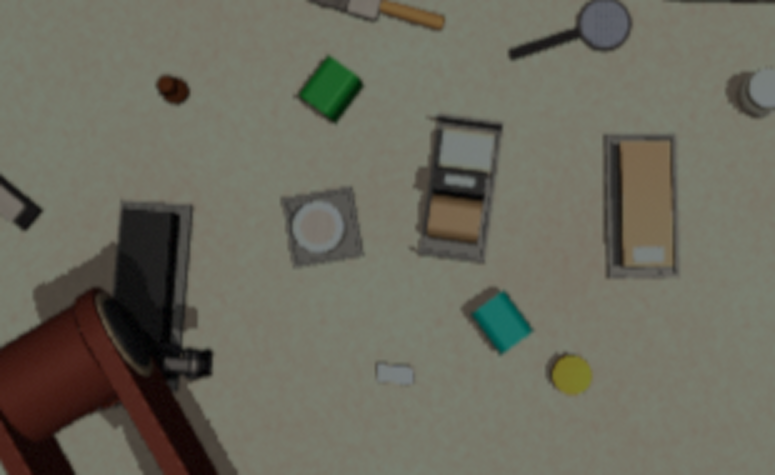

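View pics/scene3.png

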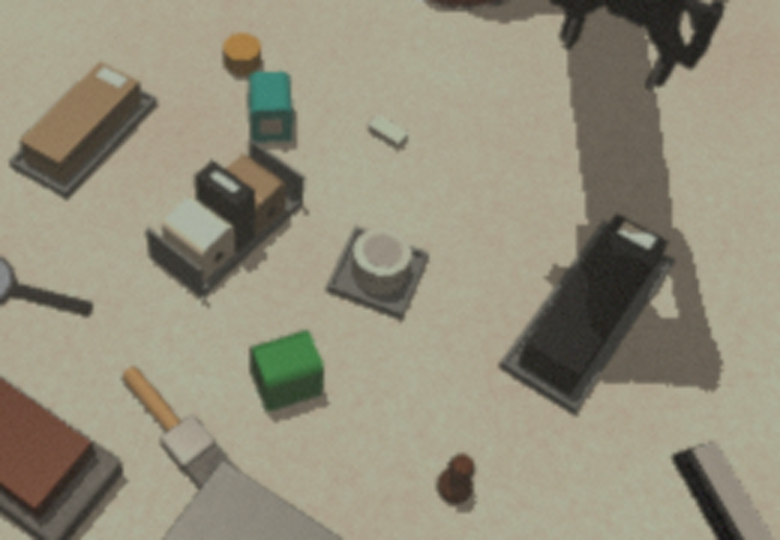

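Both views show every item inside its place and level: the long box at (590,310), the can at (382,262), the slipcase at (225,200) and the short box at (82,120) in the scene view. The fingers are clear of everything.

```bash
python3 -c "
from plant import *
print(job_done())"
```

```text
the job is handed in; nothing more can be done
None
```

I've handed the job in: the long box, short box and film can are in their trays, the slipcase stands on the holder's floor between the two file boxes, and all are let go (about 46 s used; the judge's result wasn't shown).

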